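# Dispense one herbal pill into the tin and leave the dispenser locked shut

### The job

Dispense one pill with pushes of the fingertips or finger sides alone; nothing needs gripping and nothing may be lifted. First push the open steel tin along the worktop until it sits against both arms of the V-shaped fence under the dispenser's chute; then push the dispenser's slide all the way in by the round button on its end so that the pill rolls down the chute into the tin, and let go, so that the spring brings the slide back and the stop pin drops by itself and latches it half way, with the tube of pills shut. Leave the stop pin's knob, the pills and the jar, packet and dropper bottle round about untouched, and finish clear of everything.

Things in the scene. Friction and masses are not known exactly. Their poses are not given: they have to be found in the camera images.
- tin: Open round steel tin (its bottom looks dusty), 80 mm across, 43 mm high, about 0.1 kg, standing on the worktop on the robot's side of the dispenser, 6 to 10 cm from its seat. Origin: centre of its underside; z up. It slides on the worktop with a push of about 1 N.
- tin_seat (a point): Where the tin belongs: centre of its underside, at worktop height, when it sits against both fence arms. Fence: bent steel strip 17 mm high, open towards the dispenser's -x (the robot); its arms stand 45 degrees either side of the x axis and touch the tin 28 mm ahead of and 28 mm either side of this point. The chute's lip, 47 mm up, overhangs this point's far side from 29 mm ahead.
- dispenser: Fixed pill dispenser, white and aluminium. Origin: on the worktop below the clear tube's axis; x away from the robot, y the push direction of the slide (about the robot's left), z up. Foot x -42..50, y -105..157 mm; bed and slide x -30..30; tube 47 mm wide, up to z 236; pin bridge y -51..-77, z up to 146; chute y 43..89, falls to -x; fence out to x -73; guide rod end y 156 (slide out) to 224.
- push_button (a point): Centre of the outer face of the slide's round grey push button: an upright disc 42 mm across, 12 mm thick, on a 14 mm rod, 124 mm above the worktop. The face looks along the dispenser's -y; free air outside and below it. It moves with the slide along the dispenser's y: 212 mm from the tube's axis at rest, 144 mm fully in.
- slide (a joint): Slide position in m: 0 fully out (rest), 0.068 fully in at its stop; grows as the button is pushed to +y. Spring: 2 N at 0 to 4.5 N fully in, plus 15 N per m/s of drag. At 0 its pocket under the tube holds a pill, which drops into the chute surely from 0.062 on. Past 0.036 the stop pin drops into its slot; pushing on stays free, but let go it springs back only to 0.033 and is latched, shut.
- stop_pin (a joint): Drop of the sprung stop pin in m: 0 = riding on top of the slide, 0.008 = dropped into the slide's slot. It is pushed down by its own spring and needs no help.
- pin_knob (a point): Top of the stop pin's round black knob (22 mm across), on the bridge 64 mm from the tube's axis towards the push button, about 188 mm above the worktop (180 mm when dropped). Not to be touched.
- pill_1_center (a point): Centre of the pill in the slide's pocket, the one to be dispensed: a hard wax-coated dark brown ball, 28 mm across, 16 g. Hidden inside the slide at the start, 126 mm above the worktop; when lying in the tin about 16 mm above the worktop.
- pill_2_center (a point): Centre of the lowest pill in the clear tube, same kind; it must stay in the tube.
- pill_3_center (a point): Centre of the middle pill in the tube, same kind; it must stay in the tube.
- pill_4_center (a point): Centre of the top pill in the tube, same kind; it must stay in the tube.
- magazine (a point): Point on the tube's axis at the height of the slide's top, 136.5 mm above the worktop.
- jar: Bystander: lidded glass jar, 62 mm across, 85 mm high. Origin: centre of its underside.
- packet: Bystander: brown paper packet tied with string, 79 x 82 mm, 32 mm high. Origin: centre of its underside.
- dropper_bottle: Bystander: small brown dropper bottle, 34 mm across, 102 mm high, behind the dispenser. Origin: centre of its underside.

How it is judged:
By the outcome, as a careful person would: the job done as asked, in the order asked, and still so for the second after the job is handed in, with the robot touching nothing.
It also fails if it takes over 54 s, if anything falls off the work surface, if the arm or the gripper's body presses on something with over 40 N, if the wrist force passes 120 N, or if a joint passes its speed limit or range.

### The arm

A 7-joint arm with a two-finger parallel gripper is mounted at the origin on the work surface; the furniture and walls round the work are solid. World frame = base frame: x ahead of the robot, y to its left, z up, the work surface at z = 0. Lengths are in m, angles in rad, forces in N, time in s.
With the tool pointing down it reaches from about 0.375 to 0.925 m from the base axis. Payload 3.1 kg.
Tool frame: the origin (TCP) lies at the very end of the fingers, on their centre line; the grasp point (between the pads) lies bot.pinch_z behind it (bot.pinch_z is the distance from the TCP to the grasp point, in m); z points along the fingers, y is the line along which they close (so a half turn about z gives the same grasp; the last joint's range is limited). The gripper opens to 85 mm and grips with 20 to 120 N. Pads are 22 mm wide; open, the fingers measure 114 mm over their backs; the gripper's body (76 mm by 85 mm) begins 54 mm behind the grasp point. The pads swing forward as they close: fully open they stand 13 mm farther back than shut.
Start: joints at [1.05, 0.383, 0.044, 1.598, -0.018, 1.161, -0.05], TCP at [0.267, -0.593, 0.197] pointing down, gripper open.
Joint ranges: [-2.61, 2.61], [-0.41, 2.15], [-1.48, 1.57], [0, 2.5], [-1.57, 4.71], [0.05, 1.97], [-2.85, 2.85]. Speed limits (rad/s): [2.79, 2.79, 3.14, 3.14, 3.14, 3.14, 3.14].

### API

Orientations are given as a rotation vector (axis times angle).
In Python, from bench import bot gives the robot as it stands. Calls block until the motion is done:
- bot.move_ptp(position, orientation): joint-space move of the TCP to a pose.
- bot.servo_line(position, rotation=None, vel=0.15): straight line of the TCP; rotation=None keeps the orientation; vel is the mean speed in m/s.
- bot.move_j(angles): joint-space move.
- bot.open() and bot.clamp(grasp_force=None): open the fingers fully, or close them until they stop; grasp_force is the grip in N (None keeps the last).
- bot.dwell(seconds).
- bot.solve_ik(position, orientation): joint angles nearest the present ones, or None.
- bot.get_state(): the state.
- bot.camera(name): name is "scene" or "top"; returns a dict with "color" (420x560x3 uint8, red, green, blue), "fovy" (degrees; the focal length in pixels is half the picture's height over the tangent of half this angle, whatever the lens; pixels are square), "cx", "cy" (the principal point, pixels), "pose" (4x4, takes a point from camera to world coordinates). Camera axes: x right, y down, z forward; pixel columns grow to the right and rows downward; lengths in m; the calibration is good to about 2 mm. A picture is of the moment at which its call begins. There is no depth.
A pose or a line that the arm cannot do raises bot.IKError and nothing moves.
- bot.job_done(): hands the job in; it is judged then, once.
The state is a dict: "t": time; "qpos": joint angles; "joint_vel": joint speeds; "joint_torque": joint torques, N m; "eef_pos": TCP position; "tcp_rot": TCP orientation; "ft_force": force on the tool from outside, world axes, zero at the start; "wrist_torque": the same for the moment, N m; "finger_gap": finger opening in m; "grip_force": force on a finger pad.
Only numpy, scipy, OpenCV 4.12 (cv2) and the standard library are available. Lean on these libraries where they do the work, as an engineer would, in place of code of your own. Each camera call takes 0.05 s, during which the arm holds its last target. There are 200 camera calls.

## Working session

There is one attempt and no reset: what is moved stays moved. The work goes in short steps, each a Python script; the robot and the scene stay as the last script left them, time stands still between calls to the robot, and variables do not carry over. Pictures are saved under pics/ and viewed, at most 10 in all, crops included, and the job is handed in when it is done.

```bash
mkdir -p pics; ls
python3 - <<'E'
from bench import bot
import cv2,numpy as np
np.set_printoptions(precision=4,suppress=True)
for n in("scene","top"):
    c=bot.camera(n); cv2.imwrite(f"pics/{n}0.png",c["color"][:,:,::-1]); print(n,c["fovy"],c["cx"],c["cy"]);print(c["pose"])
s=bot.get_state();print(s,bot.pinch_z)
E
```

```text
pics
scene 49.63806449441164 281.71084930866215 213.69214357674716
[[ 0.6932 -0.5167  0.5025  0.1839]
 [-0.7207 -0.5051  0.4749 -0.3608]
 [ 0.0084 -0.6913 -0.7225  0.7847]
 [ 0.      0.      0.      1.    ]]
top 55.66282080650675 276.9438886902917 207.951790437575
[[-0.0236 -0.9924  0.121   0.5349]
 [-0.9997  0.0234 -0.0026  0.0705]
 [-0.0002 -0.121  -0.9927  0.9751]
 [ 0.      0.      0.      1.    ]]
{'t': 0.1, 'qpos': array([ 1.0502,  0.3838,  0.0439,  1.5994, -0.0179,  1.1612, -0.0499]), 'joint_vel': array([-0.0002, -0.0021,  0.0012, -0.0031, -0.0006,  0.0011,  0.0002]), 'joint_torque': array([  0.0034, -43.4728,   1.0294, -25.0453,   0.0109,   0.0055,
         0.    ]), 'eef_pos': array([ 0.2663, -0.5919,  0.1962]), 'tcp_rot': array([-3.0693, -0.6588,  0.001 ]), 'ft_force': array([ 0.2586, -1.1907,  0.8096]), 'wrist_torque': array([ 0.    , -0.0228, -0.0184]), 'grip_force': 0.0, 'finger_gap': 0.08560789694089292} 0.0187
```

View pics/scene0.png

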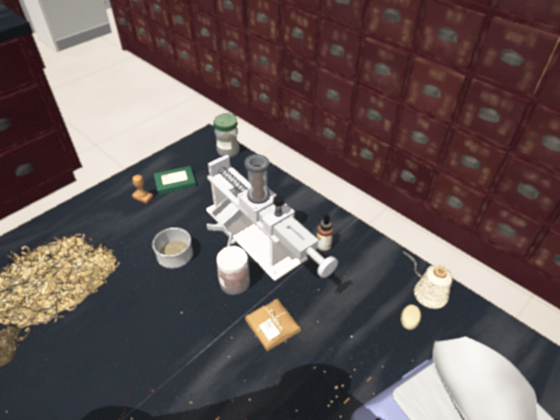

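View pics/top0.png

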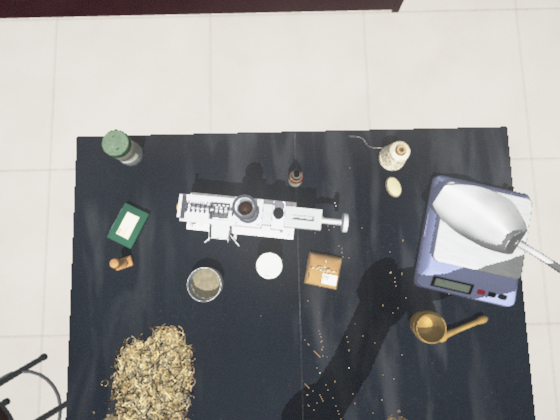

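The scene view shows the tin at (173,248), the jar at (233,270), the packet at (272,324) and the button at (327,265). In the top view the tin is at (205,285), the tube at (245,208), the knob at (278,213), the button at (346,223) and the jar lid at (269,266). Next I'll enlarge both.

```bash
cat > h.py <<'E'
from bench import bot
import cv2,numpy as np
from scipy.spatial.transform import Rotation as R
np.set_printoptions(precision=4,suppress=True)
def ray(c,u,v):
    f=c["color"].shape[0]/2/np.tan(np.radians(c["fovy"]/2)); T=c["pose"]
    return T[:3,3],T[:3,:3]@np.array([(u-c["cx"])/f,(v-c["cy"])/f,1])
def at(c,u,v,z):
    o,d=ray(c,u,v); return o+d*(z-o[2])/d[2]
def proj(c,p):
    f=c["color"].shape[0]/2/np.tan(np.radians(c["fovy"]/2)); T=c["pose"]
    q=(np.atleast_2d(p)-T[:3,3])@T[:3,:3]; return q[:,:2]/q[:,2:]*f+[c["cx"],c["cy"]]
def crop(c,x0,y0,x1,y1,k,name):
    cv2.imwrite("pics/"+name,cv2.resize(c["color"][y0:y1,x0:x1,::-1],None,fx=k,fy=k,interpolation=cv2.INTER_CUBIC))
E
python3 - <<'E'
from h import *
c=bot.camera("top"); crop(c,165,170,365,320,4,"t1.png")
c=bot.camera("scene"); crop(c,140,145,350,302,3.8,"s1.png")
E
```

```text
(no output)
```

View pics/t1.png

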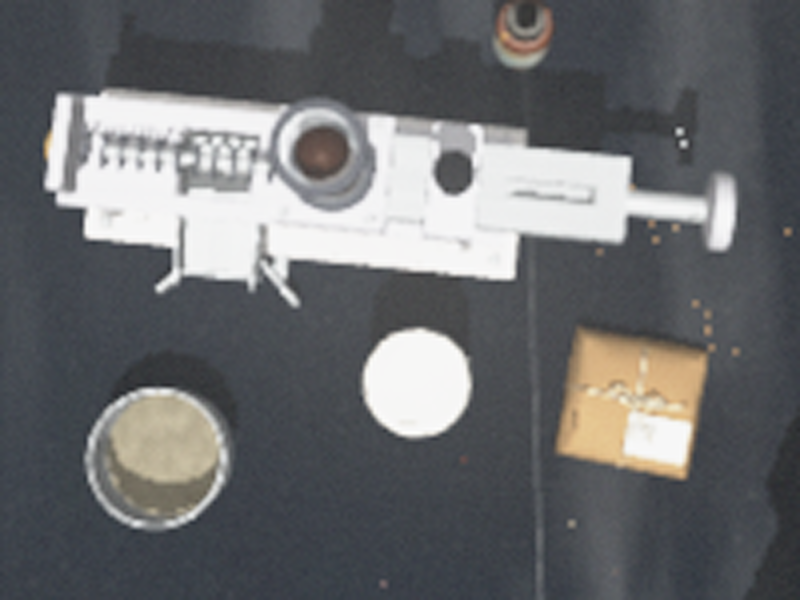

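View pics/s1.png

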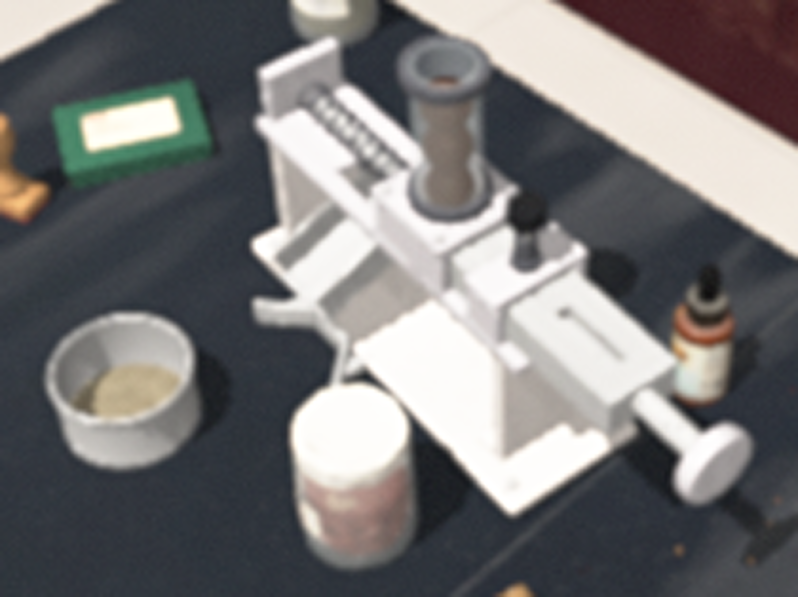

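The close-ups give clear features: tube ring, knob, button face, foot corners, fence arm tips at (160,290) and (297,303) in the top crop, chute lip at y≈275, and tin rim circle at (158,458). I'll fit the dispenser pose to these.

Run:
```python
from h import *
from scipy.optimize import least_squares
t=bot.camera("top"); s=bot.camera("scene")
ct=lambda x,y:(165+(x+.5)/4-.5,170+(y+.5)/4-.5)
cs=lambda x,y:(140+(x+.5)/3.8-.5,145+(y+.5)/3.8-.5)
obs=[(t,ct(319,143),(0,0,.236)),(t,ct(454,172),(0,-.064,.188)),(t,ct(728,213),(0,-.212,.124)),
(t,ct(515,278),(-.042,-.105,.006)),(t,ct(86,239),(-.042,.157,.006)),
(s,cs(443,62),(0,0,.236)),(s,cs(526,207),(0,-.064,.188)),(s,cs(718,468),(0,-.212,.124)),(s,cs(513,515),(-.042,-.105,.006))]
def w(p,q): c,d=np.cos(p[2]),np.sin(p[2]); return np.array([p[0]+c*q[0]-d*q[1],p[1]+d*q[0]+c*q[1],q[2]])
res=lambda p:np.concatenate([proj(c,w(p,q))[0]-uv for c,uv,q in obs])
r=least_squares(res,[.65,0.1,0],loss='soft_l1');print(r.x);print(r.fun.reshape(-1,2))
p=r.x
def loc(P): c,d=np.cos(p[2]),np.sin(p[2]); a,b=P[0]-p[0],P[1]-p[1]; return np.array([c*a+d*b,-d*a+c*b])*1e3
for n,px,z in[("tipL",(158,290),.017),("tipR",(297,303),.017),("armRtop",(262,262),.017),("armLtop",(180,268),.017),("lipL",(183,277),.047),("lipR",(252,281),.047)]:
    print(n,loc(at(t,*ct(*px),z)))
print("tin rim",at(t,*ct(158,458),.043),"edges",at(t,*ct(86,458),.043),at(t,*ct(231,458),.043),loc(at(t,*ct(158,458),.043)))
print("tin scene rim",at(s,*cs(122,364),.043))
print("jar top",at(t,*ct(417,382),.085),loc(at(t,*ct(417,382),.085)),"packet",[loc(at(t,*ct(*q),.032)) for q in((578,325),(708,347),(690,480),(557,455))])
for n,px,z in[("s tipL",(255,300),.017),("s tipR",(338,375),.0085)]: print(n,loc(at(s,*cs(*px),z)))
```

```text
[ 0.6301  0.1291 -0.1201]
[[ 0.2074  0.6308]
 [ 0.3774 -0.5124]
 [ 0.4133 -0.8606]
 [-0.0148 -0.0239]
 [ 0.2565 -0.6459]
 [-0.2272  0.2447]
 [-0.7403 -1.0534]
 [ 0.0029  0.1917]
 [-0.8054  0.088 ]]
tipL [-70.3776 108.0295]
tipR [-70.0655  24.129 ]
armRtop [-47.669   47.7385]
armLtop [-56.0029  96.4225]
lipL [-62.0175  88.8766]
lipR [-60.4564  48.6375]
tin rim [0.4755 0.2402 0.043 ] edges [0.4765 0.2817 0.043 ] [0.4745 0.1981 0.043 ] [-166.7786   91.7733]
tin scene rim [0.4787 0.2398 0.043 ]
jar top [0.5163 0.089  0.085 ] [-108.2248  -53.3752] packet [array([ -67.2208, -143.5702]), array([ -72.6739, -220.8137]), array([-150.3779, -216.2818]), array([-143.5604, -137.9054])]
s tipL [-68.2346 108.2859]
s tipR [-59.2946  34.7421]
```

```bash
cat >> h.py <<'E'
D=np.array([.6301,.1291]); YAW=-.1201
ex=np.array([np.cos(YAW),np.sin(YAW)]); ey=np.array([-ex[1],ex[0]])
def W(x,y,z): return np.r_[D+ex*x+ey*y,z]   # dispenser frame (m) -> world
def down(a):
    x=np.array([np.cos(a),np.sin(a),0]); z=np.array([0,0,-1.]); return R.from_matrix(np.c_[x,np.cross(z,x),z]).as_rotvec()
def st(): 
    s=bot.get_state(); print(round(s["t"],2),s["eef_pos"],s["ft_force"],round(s["finger_gap"],4)); return s
E
python3 - <<'E'
from h import *
tin=np.array([-.1655,.0915]); seat=np.array([-.089,.066])
u=(seat-tin)/np.hypot(*(seat-tin)); a=YAW+np.arctan2(u[1],u[0])
best=None
b=tin-u*.075
for k in(0,np.pi,-np.pi):
    q=bot.solve_ik(W(*b,.013),down(a+k)); print(k,q)
    if q is not None and (best is None or abs(q[6])<abs(best[1][6])): best=(k,q)
o=down(a+best[0])
bot.clamp(20)
bot.move_ptp([.42,-.2,.25],o); bot.move_ptp(W(*b,.12),o); st()
bot.servo_line(W(*b,.013),vel=.15); st()
bot.servo_line(W(*(tin-u*.056),.013),vel=.06); st()
bot.servo_line(W(*(seat-u*(.051+.014)),.013),vel=.06); st()
t=bot.camera("top"); crop(t,165,170,365,320,4,"t2.png")
E
```

```text
0 [-1.282   0.4321  0.7063  2.1326 -0.4262  0.7176 -2.306 ]
3.141592653589793 [ 0.096   0.5144 -0.8839  2.0716  0.5548  0.807   0.0048]
-3.141592653589793 [ 0.096   0.5144 -0.8839  2.0716  0.5548  0.807   0.0048]
4.42 [0.41   0.2706 0.1199] [-0.7712 -0.153  -0.0371] -0.0002
5.28 [0.4096 0.2724 0.0136] [-0.0579 -0.2346  1.526 ] -0.0001
5.75 [0.4269 0.2634 0.0132] [-0.7672  0.2689  0.1904] -0.0001
7.09 [0.4903 0.2334 0.013 ] [-0.4025  0.3453 -0.4646] 0.0002
```

View pics/t2.png

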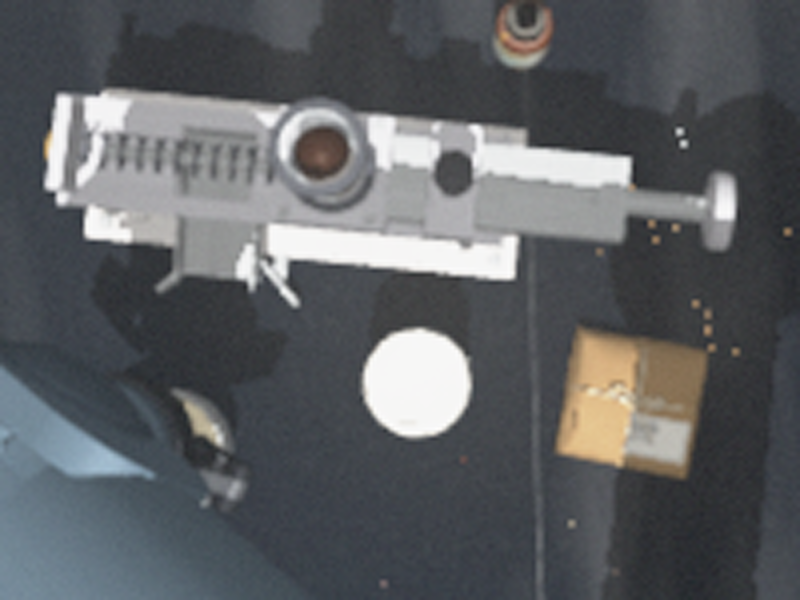

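The arm hides most of the tin in the top view; only its right edge shows, at about (235,440). I'll check it from the scene camera.

Run:
```python
from h import *
s=bot.camera("scene"); crop(s,140,145,350,302,3.8,"s2.png")
p=bot.get_state()["eef_pos"]; print((proj(s,p)-[140,145])*3.8,(proj(bot.camera("top"),p)-[165,170])*4)
```

```text
[[152.5063 391.2373]] [[176.9092 427.4521]]
```

View pics/s2.png

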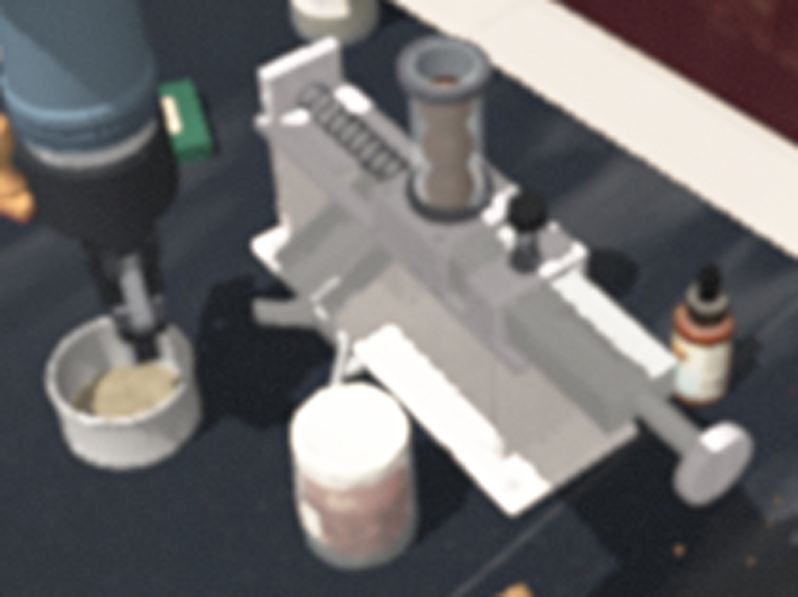

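The tin hasn't moved, and the fingertip appears inside it. So the finger's real height doesn't match the reported TCP. I'll lift straight up and measure where the fingertip really is relative to the reported TCP, using both views in one picture.

Run:
```python
from h import *
def z(v0):
    c=bot.camera("scene"); p=bot.get_state()["eef_pos"]; i=c["color"][v0:v0+75,145:211,::-1]
    i=cv2.resize(i,None,fx=6,fy=6,interpolation=cv2.INTER_CUBIC)
    for h in(0,.03):
        q=(proj(c,p+[0,0,h])[0]-[145,v0]+.5)*6; cv2.circle(i,tuple(q.astype(int)),3,(0,0,255) if h==0 else (0,255,0),-1)
    print(p,h); return i
a=z(200); p=bot.get_state()["eef_pos"]; bot.servo_line(p+[0,0,.08],vel=.1); b=z(170)
cv2.imwrite("pics/m3.png",np.hstack([a,b])); st()
```

```text
[0.4906 0.2333 0.013 ] 0.03
[0.4899 0.2327 0.0922] 0.03
8.29 [0.4899 0.2327 0.0922] [-0.3204 -0.038  -0.0193] -0.0
```

View pics/m3.png

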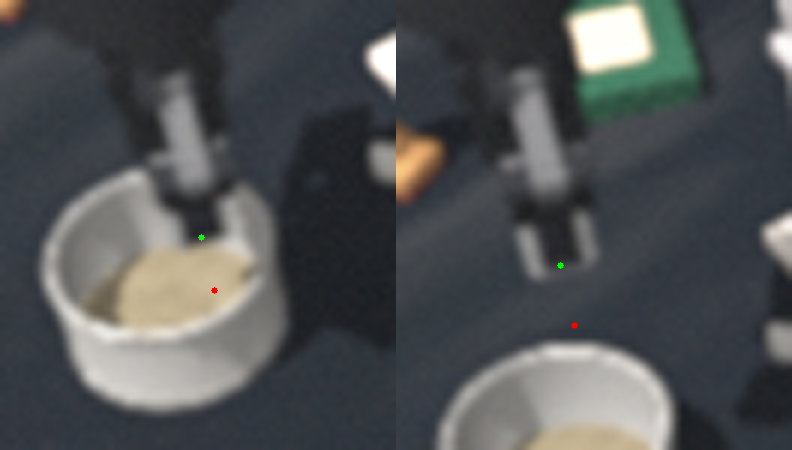

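The fingertip appears about 30 mm higher than reported (it sits on the green h=+0.03 dot), so the fingers passed over the rim. I'll go back behind the tin and touch the worktop gently to measure the height offset.

Run:
```python
from h import *
tin=np.array([-.1655,.0915]); seat=np.array([-.089,.066]); u=(seat-tin)/np.hypot(*(seat-tin)); b=tin-u*.078
bot.servo_line(W(*b,.09),vel=.2); bot.servo_line(W(*b,.014),vel=.15); bot.dwell(.15)
f0=bot.get_state()["ft_force"]; z=.014
while z>-.03:
    z-=.003; bot.servo_line(W(*b,z),vel=.05); s=bot.get_state(); print(round(z,3),s["eef_pos"][2],s["ft_force"]-f0)
    if s["ft_force"][2]-f0[2]>4: break
bot.dwell(.1); st()
c=bot.camera("scene"); p=bot.get_state()["eef_pos"]; u0,v0=(proj(c,p)[0]-[35,40]).astype(int)
i=cv2.resize(c["color"][v0:v0+75,u0:u0+100,::-1],None,fx=6,fy=6,interpolation=cv2.INTER_CUBIC)
for q in(p,np.r_[p[:2],0],p+[0,0,.03]): cv2.circle(i,tuple(((proj(c,q)[0]-[u0,v0]+.5)*6).astype(int)),2,(0,0,255),-1)
cv2.imwrite("pics/m4.png",i); print(u0,v0)
```

```text
0.011 0.011213125287448403 [-0.4369 -1.6714 -0.7174]
0.008 0.007784540707035541 [-0.9682 -1.4062 -1.0341]
0.005 0.004716841347853426 [-1.1444 -0.2088 -0.5826]
0.002 0.0017526933961918706 [-0.3286 -0.3536 -0.6154]
-0.001 -0.0012253706366057299 [-0.2765 -0.5729 -1.2246]
-0.004 -0.004222984408000625 [-0.3564 -0.5749  1.5338]
-0.007 -0.007202996519005446 [ 1.1707 -0.8572 -1.1618]
-0.01 -0.010215705453591906 [ 0.3398 -0.5639 -0.1662]
-0.013 -0.013228299642478951 [-0.2104 -0.1744 -0.3558]
-0.016 -0.016211237804693183 [-0.3195 -1.1455 -0.8813]
-0.019 -0.019208686895604024 [-0.4057 -0.7508 -0.295 ]
-0.022 -0.022210267978863947 [ 0.2966 -0.5594 -0.6581]
-0.025 -0.025223531346844658 [-0.0193 -0.8225  0.6241]
-0.028 -0.028215630771299897 [-0.0568 -0.2408  0.2355]
-0.031 -0.031205276303029897 [ 0.5681 -1.484  -0.1579]
13.57 [ 0.4062  0.2731 -0.031 ] [ 0.6193  0.7232 -0.0237] -0.0
106 232
```

View pics/m4.png

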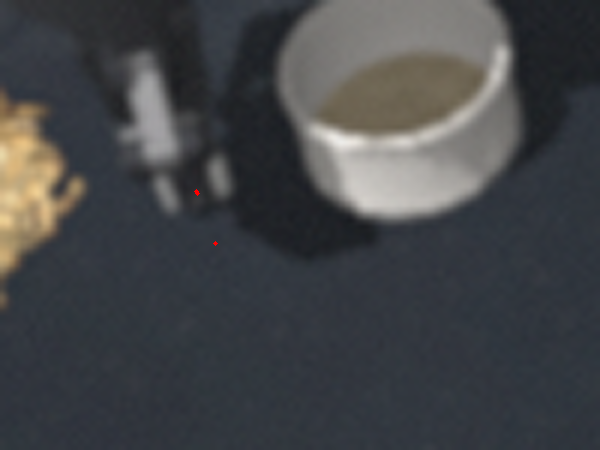

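There was no contact at −0.031, and the tip shows at about worktop level, so the real tip is about 31 mm above the reported TCP with no noticeable sideways error. I'll apply this offset and push.

```bash
cat >> h.py <<'E'
OFF=.031
def L(x,y,z,vel=.1,rot=None): bot.servo_line(W(x,y,z-OFF),rot,vel=vel)
E
python3 - <<'E'
from h import *
tin=np.array([-.1655,.0915]); seat=np.array([-.089,.066]); u=(seat-tin)/np.hypot(*(seat-tin))
b=tin-u*.078
L(*b,.012,.05); 
L(*(seat-u*(.051+.012)),.012,.08); st()
L(*(seat-u*.085),.012,.1)
L(seat[0]-.085,seat[1],.012,.1,down(YAW+np.pi)); bot.dwell(.1)
f0=np.mean([bot.get_state()["ft_force"] for _ in range(3)],0)
L(seat[0]-.06,seat[1],.012,.08)
d=.06
while d>.044:
    d-=.002; L(seat[0]-d,seat[1],.012,.04); f=(bot.get_state()["ft_force"]-f0)[:2]@ex; print(round(d,3),round(f,2))
    if f<-5: break
s=st(); print((s["eef_pos"][:2]-D)@np.c_[ex,ey])
L(seat[0]-.075,seat[1],.012,.1)
L(seat[0]-.075,seat[1],.14,.2); L(seat[0]-.14,seat[1]-.03,.19,.25); st()
t=bot.camera("top"); s=bot.camera("scene")
cv2.imwrite("pics/m5.png",np.hstack([cv2.resize(c["color"][v:v+75,x:x+66,::-1],None,fx=6,fy=6,interpolation=cv2.INTER_CUBIC) for c,x,v in((t,180,220),(s,180,195))]))
E
```

```text
15.35 [ 0.4922  0.2326 -0.0189] [-0.1681 -0.2768 -0.2626] 0.0001
0.058 1.19
0.056 0.01
0.054 -1.11
0.052 0.54
0.05 -3.03
0.048 -5.68
18.26 [ 0.4999  0.2108 -0.0194] [-5.4068 -0.502   2.5723] 0.0
[-0.1391  0.0655]
19.97 [0.4069 0.1911 0.1582] [0.6622 0.4134 0.7266] 0.0002
```

View pics/m5.png

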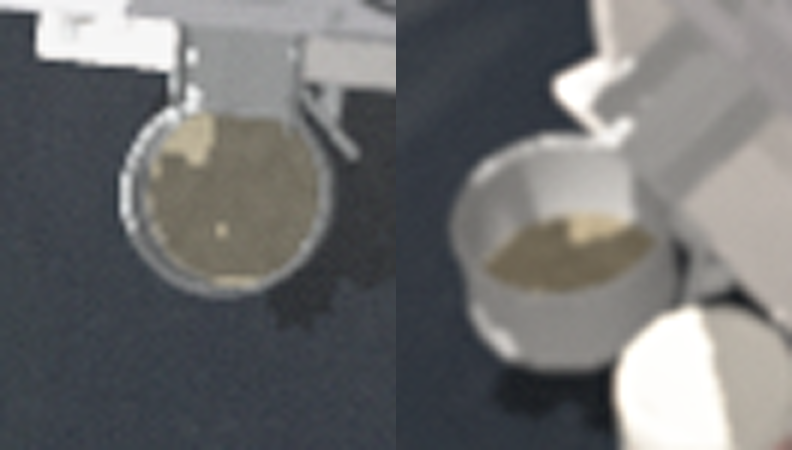

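The tin is now in the V: in the top view its rim spans columns 121–331 with the bottom edge at row 296, and the chute lip overhangs its far side. I'll check its centre numerically.

Run:
```python
from h import *
t=bot.camera("top")
f=lambda x,y,z:((at(t,180+(x+.5)/6-.5,220+(y+.5)/6-.5,z)[:2]-D)@np.c_[ex,ey])*1e3
print("centre",f(226,191,.043)); print("left",f(121,191,.043),"right",f(331,191,.043),"bottom",f(226,296,.043)); print("armR tip",f(357,156,.017),"arm inner bits",f(305,95,.017),f(345,160,.017))
y=f(226,191,.043)[1]
# measure circle by Hough on the enlarged picture
g=cv2.cvtColor(cv2.imread("pics/m5.png")[:,:396],cv2.COLOR_BGR2GRAY)
h=cv2.HoughCircles(g,cv2.HOUGH_GRADIENT,1,20,param1=80,param2=20,minRadius=95,maxRadius=112)
print(h if h is None else [(c,f(c[0],c[1],.043)) for c in h[0][:4]])
```

```text
centre [-89.3195  70.1957]
left [-93.2493 110.7764] right [-85.3897  29.6159] bottom [-129.3783   65.5806]
armR tip [-70.5004  23.5546] arm inner bits [-48.2874  46.9398] [-72.546   28.1573]
[(array([224.5, 193.5, 104.3], dtype=float32), array([-90.3343,  70.6649]))]
```

The tin's centre is at about (−90, 70.4) against the expected (−89, 66), so it rests on the left arm and is a few mm short of the right one. I'll nudge it along the left arm into the right arm.

Run:
```python
from h import *
c0=np.array([-.090,.070]); u=np.array([.82,-.572]); o=down(YAW+np.arctan2(u[1],u[0])+np.pi)
L(*(c0-u*.075),.10,.25,o); L(*(c0-u*.075),.012,.15); bot.dwell(.1)
f0=np.mean([bot.get_state()["ft_force"] for _ in range(3)],0)
L(*(c0-u*.056),.012,.1); d=.056; U=ex*u[0]+ey*u[1]; n=0
while d>.036:
    d-=.002; L(*(c0-u*d),.012,.04); F=bot.get_state()["ft_force"]-f0; f=F[:2]@U; print(round(d,3),round(f,2))
    if f<-7: break
L(*(c0-u*.075),.012,.12); L(*(c0-u*.075),.12,.25); L(-.24,.04,.2,.3); st()
t=bot.camera("top")
i=cv2.resize(t["color"][220:295,180:246,::-1],None,fx=6,fy=6,interpolation=cv2.INTER_CUBIC); cv2.imwrite("pics/m6.png",i)
f=lambda x,y,z:((at(t,180+(x+.5)/6-.5,220+(y+.5)/6-.5,z)[:2]-D)@np.c_[ex,ey])*1e3
h=cv2.HoughCircles(cv2.cvtColor(i,cv2.COLOR_BGR2GRAY),cv2.HOUGH_GRADIENT,1,20,param1=80,param2=20,minRadius=95,maxRadius=112)
print(h if h is None else [(c,f(c[0],c[1],.043)) for c in h[0][:4]])
```

```text
0.054 -1.32
0.052 0.17
0.05 0.53
0.048 0.5
0.046 -0.26
0.044 -0.72
0.042 -5.34
0.04 -7.85
25.93 [0.3969 0.1965 0.1683] [ 0.5556 -0.2575 -0.5694] 0.0001
[(array([237.5, 185.5, 106.9], dtype=float32), array([-86.7789,  65.993 ]))]
```

View pics/m6.png

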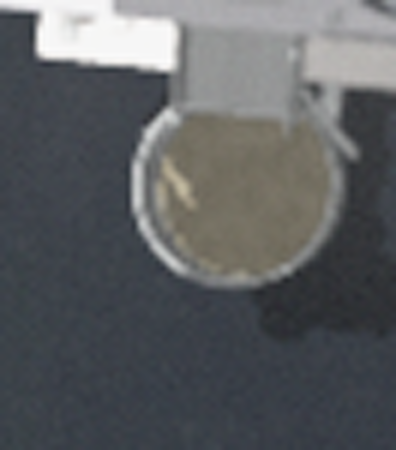

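The tin's centre is now at (−86.8, 66.0). It moved along the left arm and the force rose firmly, so it is seated on both arms. Next I'll press the button.

Run:
```python
from h import *
q0=bot.get_state()["qpos"]; c=[]
for k in(np.pi/2,-np.pi/2):
    q=bot.solve_ik(W(0,-.255,.108-OFF),down(YAW+k)); print(k,q)
    if q is not None: c.append((np.abs(q-q0).max(),k))
o=down(YAW+min(c)[1])
bot.move_ptp(W(-.20,-.22,.21-OFF),o); L(0,-.257,.21,.25); L(0,-.257,.108,.2); bot.dwell(.1)
f0=np.mean([bot.get_state()["ft_force"] for _ in range(3)],0); st()
L(0,-.225,.108,.12); L(0,-.162,.108,.07)
y=-.162
while y<-.142:
    y+=.002; L(0,y,.108,.05); s=bot.get_state(); f=(s["ft_force"]-f0)[:2]@ey; print(round(y,3),round(f,2),((s["eef_pos"][:2]-D)@np.c_[ex,ey]))
    if f<-11: break
bot.dwell(.5); st()
cv2.imwrite("pics/in_top.png",bot.camera("top")["color"][:,:,::-1])
```

```text
1.5707963267948966 [ 0.6585  0.5356 -0.6619  1.7607  0.3875  0.9792 -0.2757]
-1.5707963267948966 [ 0.9525  0.7436 -1.1101  1.7481  0.7346  1.1307  2.6291]
28.73 [ 0.601  -0.126   0.0793] [ 0.5986  0.7311 -0.036 ] -0.0001
-0.16 -6.49 [ 0.0002 -0.1611]
-0.158 -5.21 [ 0.0003 -0.1589]
-0.156 -5.54 [ 0.0003 -0.1567]
-0.154 -5.44 [ 0.0003 -0.1547]
-0.152 -8.24 [ 0.0002 -0.1548]
-0.15 -10.75 [ 0.0002 -0.1549]
-0.148 -13.85 [ 0.0001 -0.155 ]
32.44 [ 0.6116 -0.0249  0.0768] [ -2.7521 -12.2348   3.2087] 0.0001
```

The end stop is clearly felt at −0.155, exactly as expected. Now I'll let go, withdraw and check by numbers.

Run:
```python
from h import *
L(0,-.165,.108,.08); L(0,-.255,.108,.15); L(-.02,-.29,.21,.25); bot.move_ptp([.40,-.30,.25],bot.get_state()["tcp_rot"]); bot.dwell(.3); st()
t=bot.camera("top"); cv2.imwrite("pics/end_top.png",t["color"][:,:,::-1])
a=cv2.imread("pics/top0.png"); b=t["color"][:,:,::-1]
f=lambda u,v,z:((at(t,u,v,z)[:2]-D)@np.c_[ex,ey])*1e3
# tin interior: dark ball
hsv=cv2.cvtColor(np.ascontiguousarray(b),cv2.COLOR_BGR2HSV)
for v in range(236,270,3): print(v,[int(x) for x in hsv[v,200:238:2,2]])
# button: bright columns along its row
p=proj(t,np.array([W(0,y,.124) for y in np.arange(-.22,-.13,.004)]))
for y,q in zip(np.arange(-.22,-.13,.004),p): print(round(y,3),b[int(round(q[1])),int(round(q[0]))],b[int(round(q[1]+6)),int(round(q[0]))])
# knob, tube, jar, packet unchanged?
for n,(u,v) in dict(tube=(245,206),jar=(269,266),packet=(323,271),bottle=(295,177)).items():
    best=cv2.matchTemplate(np.ascontiguousarray(b[v-22:v+23,u-22:u+23]),a[v-14:v+15,u-14:u+15],cv2.TM_CCOEFF_NORMED); print(n,cv2.minMaxLoc(best)[1::2])
```

```text
35.43 [ 0.4009 -0.2989  0.2498] [ 0.2524 -0.7194 -0.8286] 0.0001
236 [83, 82, 79, 83, 188, 125, 241, 243, 243, 242, 243, 243, 243, 243, 193, 130, 118, 165, 174]
239 [83, 83, 74, 163, 235, 152, 174, 182, 197, 218, 232, 227, 225, 220, 210, 192, 167, 156, 119]
242 [84, 83, 196, 152, 158, 188, 191, 190, 192, 199, 199, 197, 201, 196, 200, 189, 201, 172, 156]
245 [79, 101, 176, 139, 186, 183, 190, 193, 192, 193, 192, 187, 192, 188, 184, 192, 201, 214, 103]
248 [81, 193, 103, 118, 191, 188, 193, 190, 181, 186, 187, 192, 187, 189, 192, 187, 192, 189, 154]
251 [76, 186, 109, 161, 118, 197, 196, 186, 187, 176, 138, 119, 184, 194, 195, 191, 191, 161, 193]
254 [79, 207, 110, 152, 117, 118, 191, 194, 154, 85, 78, 87, 117, 126, 190, 198, 146, 202, 134]
257 [77, 82, 182, 114, 127, 114, 115, 142, 81, 85, 88, 88, 79, 103, 136, 125, 120, 199, 100]
260 [75, 77, 174, 159, 118, 123, 121, 103, 88, 99, 121, 101, 83, 95, 119, 117, 217, 105, 80]
263 [73, 77, 79, 98, 197, 111, 129, 121, 93, 77, 88, 80, 74, 115, 174, 185, 90, 77, 78]
266 [74, 79, 76, 80, 75, 117, 174, 198, 169, 150, 167, 214, 209, 156, 79, 76,
[... 249 characters left out ...]
 76] [87 84 79]
-0.196 [88 85 80] [85 80 76]
-0.192 [87 84 81] [85 83 79]
-0.188 [92 87 85] [94 89 85]
-0.184 [94 91 85] [111 122 135]
-0.18 [227 224 225] [146 142 143]
-0.176 [245 245 245] [244 243 243]
-0.172 [229 227 228] [239 238 239]
-0.168 [158 154 157] [212 209 210]
-0.164 [236 237 236] [116 113 112]
-0.16 [244 244 244] [73 70 67]
-0.156 [244 244 244] [81 75 72]
-0.152 [233 234 233] [79 74 70]
-0.148 [239 239 238] [82 77 73]
-0.144 [242 242 241] [80 76 72]
-0.14 [243 243 243] [79 74 71]
-0.136 [244 244 244] [82 75 73]
-0.132 [231 232 230] [84 79 75]
tube (0.9688789248466492, (8, 8))
jar (0.999810516834259, (8, 8))
packet (0.9989351034164429, (8, 8))
bottle (0.9920027852058411, (8, 8))
```

The button face rests at y ≈ −180 mm, so the slide is latched at 0.033. There is a dark ball in the tin, the tin is still seated, and the jar, packet, bottle and tube haven't moved.

```bash
python3 -c "
from bench import bot
print(bot.job_done())"
```

```text
the job is handed in; nothing more can be done
None
```

The job is handed in at about 35 s: the tin sits against both fence arms with one pill in it, the slide is latched half way at about 0.033 m, the camera showed the jar, packet, dropper bottle and tube unmoved, and the arm is clear; on the first push the reported TCP was about 31 mm below the real fingertips, so they passed over the tin's rim into the tin, and I corrected for this before pushing.

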